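Step the photometer's filter and hold the cuvette carriage at the index

ROBOT

A 7-joint arm with a two-finger parallel gripper is mounted at the origin on the work surface. World frame = base frame: x ahead of the robot, y to its left, z up, the work surface at z = 0. Lengths are in m, angles in rad, forces in N, time in s.
With the tool pointing down it reaches from about 0.4 to 0.85 m from the base axis. Payload 4.5 kg.
Tool frame: the origin (TCP) lies at the very end of the fingers, on their centre line; the grasp point (between the pads) lies 19 mm behind it (r.grip_depth is the z of the grasp point in the tool frame, in m); z points along the fingers, y is the line along which they close (so a half turn about z gives the same grasp; the last joint's range is limited). The gripper opens to 88 mm and grips with 3 to 60 N. Pads are 18 mm wide; open, the fingers measure 123 mm over their backs; the gripper's body (75 mm by 187 mm) begins 45 mm behind the grasp point.
Start: joints at [-1.154, 0.689, -0.195, 1.565, 0.157, 0.902, -0.215], TCP at [0.233, 0.58, 0.239] pointing down, gripper open.
Joint ranges: [-3.01, 3.01], [-0.46, 2.08], [-1.47, 1.51], [0.13, 2.56], [-1, 4.14], [0.04, 2.09], [-2.66, 2.66]. Speed limits (rad/s): [2.57, 2.57, 3.14, 3.14, 3.14, 3.14, 3.14].

INTERFACE

Orientations are given as a unit quaternion [x, y, z, w].
In Python, from plant import r gives the robot as it stands.
- The arm moves only by the tool creep_tool, called after ">>>" by a JSON object that holds its "api" and its "payload". Schema: {"type":"object","properties":{"moves":{"type":"array","items":{"type":"array","items":{"type":"array","items":{"type":"number"},"minItems":7,"maxItems":7},"minItems":1,"maxItems":10},"minItems":1,"maxItems":1},"squeeze":{"type":"number"},"only":{"type":"string"},"quiet":{"type":"boolean"},"lines":{"type":"string"}},"required":["moves"],"additionalProperties":false}. moves is a list that holds a single list of rows (three levels of brackets), with 1 to 10 rows, each of 7 numbers: the opening from 0.0 (shut) to 1.0 (fully open), then dx, dy, dz in m, then a rotation vector rx, ry, rz in rad; each row is the pose to reach, as a shift and turn from the pose commanded when the call began, along the tool's axes at that moment; what a row does not reach only later rows make up. A row lasts 1/10 s, in which the tool goes at most 0.05 m and 0.15 rad, less where a joint would pass 70% of its speed; a pose out of reach is approached as far as the arm can. The fingers move at their own pace and stop on an object; squeeze is the grip in N (left out, the last holds). Time passes only in rows, so rows that do not move let the fingers close. The tool returns the time, the measured TCP pose, the force, the opening and the grip force at its end. only (a regular expression) keeps the lines of the reply that match it, lines (a string "A,B") keeps lines A to B, and quiet returns only ok. Input that does not fit is refused with a message, and nothing moves.
- r.get_state(): the state, without advancing time (a new reading comes with each control period).
- r.snapshot(name): name is "scene" or "top"; returns the picture (400x640x3 uint8, red, green, blue); there is no depth.
- r.camera_params(name): a dict with "fx", "fy", "cx", "cy" (pixels), "k1" (the pictures are not rectified: a ray, as slopes to the right and down, at radius r is drawn at 1 + k1 r^2 times it, then the intrinsics apply), "rvec" (rotation vector, rad) and "tvec" (3), from world to camera coordinates, as OpenCV has them. Camera axes: x right, y down, z forward; pixel columns grow to the right and rows downward; lengths in m; the calibration is good to about 2 mm. A picture is of the moment at which its call begins. camera_params takes no time and is no camera call.
- r.finish_job(): hands the job in; it is judged then, once.
The state is a dict: "clock": time; "q": joint angles; "qd": joint speeds; "joint_torque": joint torques, N m; "tool_pos": TCP position; "eef_rot": TCP orientation; "contact_force": force on the tool from outside, world axes, zero at the start; "moment": the same for the moment, N m; "opening": opening from 0.0 (shut) to 1.0 (fully open); "finger_force": force on a finger pad.
Only numpy, scipy, OpenCV 4.12 (cv2) and the standard library are available. Lean on these libraries where they do the work, as an engineer would, in place of code of your own. Each camera call takes 0.05 s, during which the arm holds its last target. There are 200 camera calls.

TASK

Take a reading on the bench photometer: swing the sprung filter lever on top of its housing all the way to its stop and let it spring back home. Then pull the sprung cuvette carriage on the front deck out by its upright grip until its pointer lines up with the index clip on the scale, and keep holding it there: the job finishes with the gripper still holding the carriage at the index. Do not shift the index clip, and leave the bottle, the tube rack and the tray where they stand.

Things in the scene. Friction and masses are not known exactly. Their poses are not given: they have to be found in the camera images.
- photometer: White bench photometer, fixed. Origin: on the bench, mid-width; x points out of its front, away from the robot, turned up to 20 degrees either way; z up. Housing: x -110 to 90 mm, y -150 to 150, top at z 100 (dark lid, display to 103); the lever is on it. Low deck in front: x 90 to 235, same width, top at z 55; carriage and index clip are on it.
- lever_pivot (a point): Axis of the filter lever, on the housing's top at (5, 75, 102) mm in the photometer's frame. The steel lever arm is 14 mm wide, its top 9.5 mm above the pivot point (hub 26 mm across, 10 mm high).
- lever_post (a point): Top centre of the upright black round post at the lever's end, 14 mm in diameter, 70 mm from the axis; its top is 46 mm above the pivot point (148 mm above the bench) and the post stands free for 36 mm above the arm.
- lever (a joint): Filter lever angle (rad), about the vertical axis, counter-clockwise seen from above. 0 home: arm points 0.45 rad clockwise of the photometer's x axis; 0.9 at the hard stop: 0.45 rad counter-clockwise of it. The spring returns it to 0 when let go; it takes about 1 N at the post at home, 2.5 N at the stop.
- carriage_grip (a point): Top centre of the carriage's upright grip, a black square post 20 x 20 mm, sides along the photometer's x and y, top 107 mm above the bench. It rises 45 mm from a steel plate (34 x 40 mm). Home at (130, -70) mm in the photometer's frame, 30 mm clear of the housing; pulled out along the photometer's +x.
- carriage_pointer (a point): Tip of the carriage's pointer, a dark 3 mm wide tongue on the +y side of the plate, 36 mm to +y of the grip's centre and level with it along x, 62 mm above the bench.
- carriage (a joint): How far the carriage is pulled out (m): 0 home, hard stop at 0.080. A spring pulls it back home when let go: about 2.4 N at home, rising 0.8 N per 10 mm.
- index_mark (a point): Near end of the dark 3 mm wide line on the index clip, a small steel clip (10 x 22 mm, top 64 mm above the bench) on the scale strip, 43 mm to +y of the grip's centre. It stands 30 to 60 mm out from the pointer's home, differently each time; the pointer lines up when both have the same x in the photometer's frame. Stiff, stays put unless knocked.
- bottle: White plastic bottle, 68 mm in diameter, 150 mm tall, loose on the bench on the photometer's +y side. Origin: centre of its underside.
- rack: Grey rack of capped tubes, 100 x 50 mm, 84 mm tall, loose on the bench on the photometer's -y side. Origin: centre of its underside.
- tray: Low white divided tray, 70 x 120 mm, 25 mm high, loose on the bench in front of the deck. Origin: centre of its underside.

How it is judged:
On the way, in this order (a step that is already met when the one before it is completed fails the run):
1. the filter lever is swung to its stop (value of joint lever above 0.84 rad), for 0.05 s.
2. the lever is let go and has sprung back home (value of joint lever below 0.06 rad and contact force between each of the arm, the fingers and lever below 0.2 N), for 0.2 s.
At the end, for the whole second after the job is handed in: The fingers hold the carriage (contact force over 1 N), its pointer within 4 mm of the index line along the slide and at rest (under 5 mm/s), and the filter lever is home (under 0.06 rad) (x of carriage_pointer in the frame of index_mark between -0.004 and 0.004 m and velocity of joint carriage between -0.005 and 0.005 m/s and contact force between the fingers and carriage above 1 N and value of joint lever below 0.06 rad); the arm keeps its last pose, push and grip.
It fails at once if the index clip is shifted by more than 3 mm (distance of index_mark from where it was at the start of the episode above 0.003 m).
It fails at once if the bottle, the rack or the tray is moved by more than 20 mm or tipped (distance of any of bottle, rack, tray from where it was at the start of the episode above 0.02 m or angle between any of bottle, rack, tray's own z axis and vertical above 0.3 rad).
It also fails if it takes over 51 s, if anything falls off the work surface, if the arm or the gripper's body presses on something with over 40 N, if the wrist force passes 120 N, or if a joint passes its speed limit or range.

## Working session

There is one attempt and no reset: what is moved stays moved. The work goes in short steps, Python scripts to look and compute and a tool call to move; the robot and the scene stay as the last step left them, time stands still between calls to the robot, and variables do not carry over. Pictures are saved under pics/ and viewed, at most 10 in all, crops included, and the job is handed in when it is done.

```bash
ls; mkdir -p pics
```

Run:
```python
from plant import r
import cv2
for n in("scene","top"):
    im=r.snapshot(n); cv2.imwrite(f"pics/{n}0.png",im[:,:,::-1]); print(n,r.camera_params(n))
s=r.get_state(); print(s['tool_pos'],s['eef_rot'],s['clock'],r.grip_depth)
```

```text
pics
plant.py
scene {'fx': 488.1499729205067, 'fy': 488.1499729205067, 'cx': 310.96616264282756, 'cy': 190.7015664639077, 'k1': -0.12076242352254155, 'rvec': array([ 1.32642643,  2.309845  , -0.85747654]), 'tvec': array([ 0.27102155, -0.32929644,  1.54900145])}
top {'fx': 470.061435266518, 'fy': 470.061435266518, 'cx': 319.6827200697557, 'cy': 200.94666072864968, 'k1': -0.07586085668865294, 'rvec': array([ 2.1204898 , -2.1815691 ,  0.11491829]), 'tvec': array([0.04580432, 0.59923468, 1.19279356])}
[0.23325286 0.57923213 0.23800687] [ 1.90178841e-01  9.81749123e-01 -8.09688392e-04 -1.16033585e-04] 0.1 -0.0187
```

View pics/scene0.png

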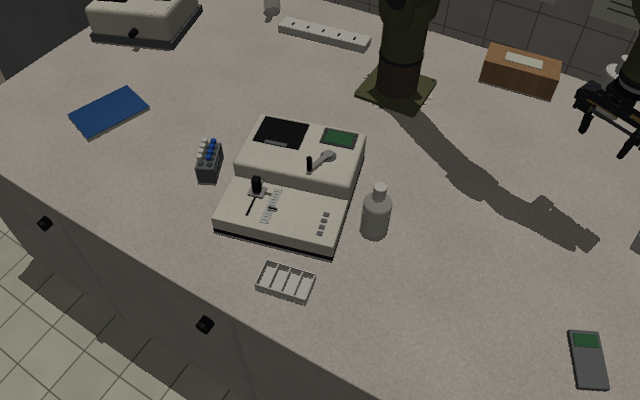

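View pics/top0.png

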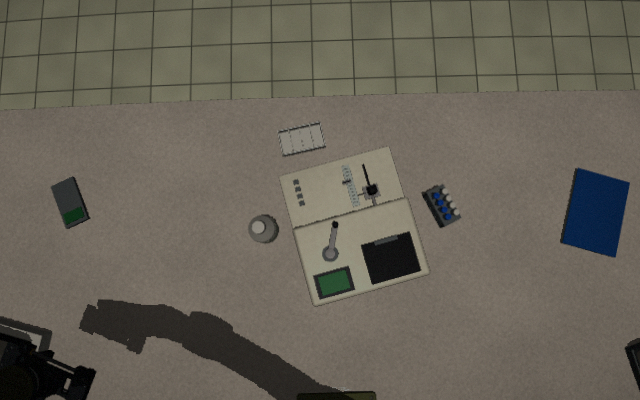

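The scene view shows the lever post at about (309,162), the grip at (257,185) and the clip at (270,208). In the top view the post is at about (335,225), the hub at (330,254), the grip at (371,190) and the clip at (347,182). I'll enlarge both views next.

Create h.py:
```python
import numpy as np, cv2
from plant import r
def cam(n):
    p=r.camera_params(n); K=np.array([[p['fx'],0,p['cx']],[0,p['fy'],p['cy']],[0,0,1]])
    return K,np.array([p['k1'],0,0,0,0.]),cv2.Rodrigues(p['rvec'])[0],p['tvec'],p['rvec']
def ray(n,uv):
    K,D,R,t,_=cam(n); a=cv2.undistortPoints(np.array([[uv]],float),K,D)[0,0]
    return -R.T@t, R.T@np.array([a[0],a[1],1])
def plane(n,uv,z):
    o,d=ray(n,uv); return o+d*(z-o[2])/d[2]
def proj(n,X):
    K,D,R,t,rv=cam(n); return cv2.projectPoints(np.array(X,float).reshape(-1,1,3),rv,t,K,D)[0][:,0]
def tri(a,b):
    (o1,d1),(o2,d2)=ray("scene",a),ray("top",b)
    s=np.linalg.lstsq(np.c_[d1,-d2],o2-o1,rcond=None)[0]
    p,q=o1+s[0]*d1,o2+s[1]*d2; return (p+q)/2,np.linalg.norm(p-q)
```

Run:
```python
import cv2
a=cv2.imread('pics/scene0.png')[140:240,205:375]; b=cv2.imread('pics/top0.png')[140:310,275:435]
cv2.imwrite('pics/s_crop.png',cv2.resize(a,None,fx=4.5,fy=4.5,interpolation=cv2.INTER_CUBIC)); cv2.imwrite('pics/t_crop.png',cv2.resize(b,None,fx=3.5,fy=3.5,interpolation=cv2.INTER_CUBIC))
```

```text
(no output)
```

View pics/s_crop.png

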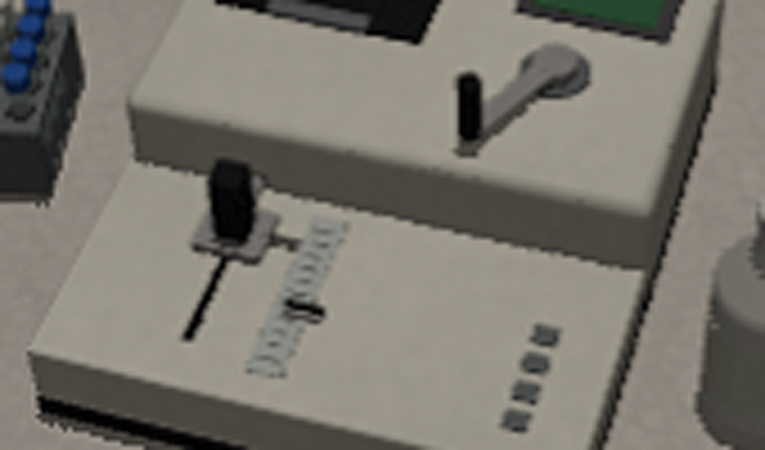

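View pics/t_crop.png

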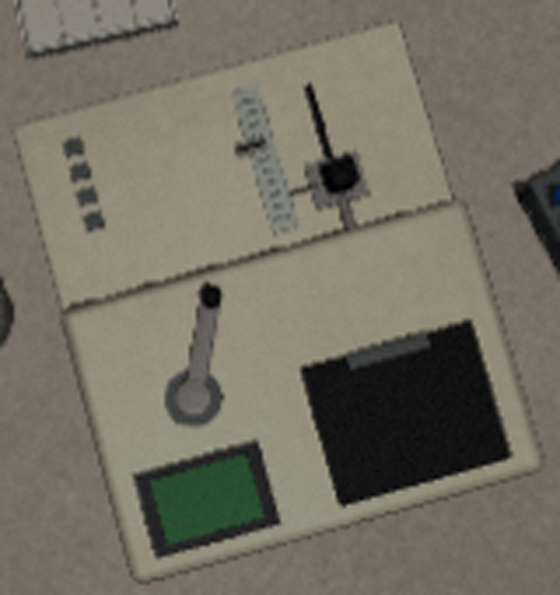

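The scene crop shows the post top at (468,76), the hub centre at (555,68), the grip top at (232,168), the pointer tip at (297,243) and the clip line from (288,300) to (322,317). The top crop shows the post at (210,293), the hub at (194,397), the grip at (340,172), the pointer tip at (289,191) and the clip line from (236,150) to (262,145). Next I'll measure with masks and triangulation.

Create meas.py:
```python
from h import *
import sys
np.set_printoptions(precision=4,suppress=True)
def run(S,T):
    g=T.max(2).astype(int)
    # photometer's heading: bright body mask in the top view
    S3=lambda x,y:(205+(x+.5)/4.5-.5,140+(y+.5)/4.5-.5); T3=lambda x,y:(275+(x+.5)/3.5-.5,140+(y+.5)/3.5-.5)
    P={'post':(S3(468,76),T3(211,289)),'hub':(S3(557,62),T3(194,397)),'grip':(S3(232,166),T3(341,168)),
       'ptr':(S3(298,244),T3(288,191)),'mark_near':(S3(289,302),T3(262,145)),'mark_far':(S3(322,316),T3(236,150)),
       'deckFR':(S3(30,352),T3(400,25)),'houseFR':(S3(132,102),T3(463,206)),'houseFL':(S3(645,212),T3(66,311))}
    for k,(a,b) in P.items(): X,e=tri(a,b); print(k,X,'gap',round(e,4))
    for nm,u,v,z in (('deck front',(400,25),(15,130),.055),('house front',(463,206),(66,311),.1),('slot',(308,85),(336,160),.055),('house back',(540,465),(140,580),.1)):
        a,b=plane('top',T3(*u),z),plane('top',T3(*v),z); d=b-a; print(nm,a[:2],b[:2],np.degrees(np.arctan2(d[1],d[0])),np.linalg.norm(d))
    for k,z in (('post',.148),('hub',.112),('grip',.107),('ptr',.062),('mark_near',.064)):
        print(k,'top',plane('top',P[k][1],z)[:2],'scene',plane('scene',P[k][0],z)[:2])
    print('cams',ray('top',(0,0))[0],ray('scene',(0,0))[0])
    for n,im,box in (('scene',S,(205,140,375,240)),('top',T,(275,140,435,310))):
        x0,y0,x1,y1=box; m=(im[y0:y1,x0:x1].max(2)<45).astype(np.uint8)
        k,l,st,c=cv2.connectedComponentsWithStats(m)
        print(n,[(st[i,:5]+[x0,y0,0,0,0]).tolist()+(c[i]+[x0,y0]).round(1).tolist() for i in range(1,k) if st[i,4]>5])
run(cv2.imread('pics/scene0.png'),cv2.imread('pics/top0.png'))
```

```bash
python3 meas.py
```

```text
post [ 0.5345 -0.007   0.1517] gap 0.0006
hub [0.4628 0.0066 0.1068] gap 0.0014
grip [ 0.6199 -0.1014  0.1116] gap 0.0016
ptr [ 0.6122 -0.0679  0.0601] gap 0.0004
mark_near [ 0.6472 -0.0503  0.059 ] gap 0.0009
mark_far [ 0.6446 -0.0312  0.0563] gap 0.0012
deckFR [ 0.7371 -0.1571  0.0466] gap 0.001
houseFR [ 0.593  -0.1896  0.0901] gap 0.0017
houseFL [0.5261 0.0951 0.095 ] gap 0.0009
deck front [ 0.7354 -0.1564] [0.6644 0.1327] 103.78228448486325 0.2976541607495142
house front [ 0.5923 -0.1887] [0.526  0.0944] 103.18257959937313 0.2906727875247948
slot [ 0.6918 -0.0858] [ 0.6348 -0.1043] -162.04342277104288 0.05988808270947003
house back [ 0.4089 -0.2338] [0.338  0.0471] 104.16645793383832 0.2896918906159991
post top [ 0.535  -0.0074] scene [ 0.5313 -0.0086]
hub top [0.4631 0.0061] scene [0.4672 0.0097]
grip top [ 0.621  -0.1026] scene [ 0.6163 -0.1034]
ptr top [ 0.6118 -0.0675] scene [ 0.6135 -0.0671]
mark_near top [ 0.6461 -0.0496] scene [ 0.6506 -0.0481]
cams [0.4504 0.0121 1.2574] [1.2205 0.4053 0.963 ]
scene [[253, 140, 12, 3, 21, 259.7, 140.6], [272, 140, 31, 10, 153, 291.0, 143.1], [205, 146, 18, 38, 239, 213.6, 170.1], [307, 157, 5, 15, 70, 309.0, 163.7], [347, 157, 17, 55, 61, 355.1, 184.3], [206, 164, 7, 3, 10, 208.8, 165.1], [251, 175, 11, 20, 160, 256.1, 184.2], [246, 197, 11, 18, 31, 250.5, 205.5], [269, 207, 8, 3, 11, 272.6, 208.1], [338, 216, 8, 24, 24, 341.7, 227.5], [213, 228, 46, 12, 135, 234.0, 234.4]]
top [[362, 164, 16, 31, 125, 369.8, 185.2], [343, 181, 6, 2, 6, 345.5, 181.5], [422, 192, 13, 25, 116, 428.8, 202.6], [431, 192, 4, 8, 19, 432.2, 194.9], [333, 221, 5, 7, 28, 334.9, 224.3], [276, 225, 3, 8, 16, 277.0, 228.4], [362, 232, 58, 52, 1952, 390.6, 258.5], [314, 267, 40, 32, 274, 334.1, 282.3]]
```

Run:
```python
from h import *
np.set_printoptions(precision=4,suppress=True)
M=np.array([[68,44.6],[5,75],[130,-70],[130,-34],[235,-150],[235,150]])/1e3
W=np.array([[.5347,-.0072],[.4634,.0066],[.6205,-.102],[.612,-.0677],[.736,-.1567],[.6644,.1327]])
a,b=M-M.mean(0),W-W.mean(0); th=np.arctan2((a[:,0]*b[:,1]-a[:,1]*b[:,0]).sum(),(a*b).sum())
R=np.array([[np.cos(th),-np.sin(th)],[np.sin(th),np.cos(th)]]); t=W.mean(0)-R@M.mean(0)
print('yaw',th,np.degrees(th),'t',t); print((W-(M@R.T+t))@R*1e3)
f=lambda p:(np.array(p)-t)@R*1e3
print('mark',f([.647,-.050]),f([.6445,-.0312]),'rack,bottle,tray',f(plane('top',(440,205),.06)[:2]),f(plane('top',(263,229),.1)[:2]),f(plane('top',(302,139),.02)[:2]))
s=r.get_state(); from scipy.spatial.transform import Rotation as Ro
Rt=Ro.from_quat(s['eef_rot']).as_matrix(); yt=np.arctan2(Rt[1,1],Rt[0,1]); want=th+np.pi/2
print('turn world',want-yt,'tool x,y',Rt[:2,:2].T)
for n,p in (('start push',[71,0]),('stop',[71,83]),('grip',[130,-70])):
    w=R@np.array(p)/1e3+t; d=Rt.T@(np.r_[w,s['tool_pos'][2]]-s['tool_pos']); print(n,w,'tool shift',d)
```

```text
yaw 0.2427400217573616 13.907978765610595 t [ 0.4759 -0.0671]
[[ 3.4857 -0.6174]
 [ 0.593  -0.484 ]
 [ 1.9839  1.3387]
 [ 1.9775  0.6762]
 [-4.0501  0.4804]
 [-3.9899 -1.3939]]
mark [170.2058 -24.5554] [172.298   -5.7056] rack,bottle,tray [  47.8837 -231.0564] [106.4238 217.7447] [321.2117  63.8922]
turn world 0.6254288338799106 tool x,y [[-0.9277  0.3734]
 [ 0.3734  0.9277]]
start push [ 0.5448 -0.05  ] tool shift [-0.524  -0.4674  0.0008]
stop [0.5249 0.0306] tool shift [-0.4754 -0.4001  0.0007]
grip [ 0.6189 -0.1038] tool shift [-0.6128 -0.4896  0.0008]
```

Create go.py:
```python
# python3 go.py x_mm y_mm z_m : tool-axis shift to a TCP point given in the photometer's frame
from h import *; import sys
from scipy.spatial.transform import Rotation as Ro
th=.2427; R=np.array([[np.cos(th),-np.sin(th)],[np.sin(th),np.cos(th)]]); t=np.array([.4759,-.0671])
s=r.get_state(); Rt=Ro.from_quat(s['eef_rot']).as_matrix(); p=s['tool_pos']
print('now phot',((p[:2]-t)@R*1e3).round(1),'z',p[2].round(4),'force in phot',(s['contact_force'][:2]@R).round(2),s['contact_force'][2].round(2))
print('turn about tool z',round(-(th+np.pi/2-np.arctan2(Rt[1,1],Rt[0,1])),4),'tilt',Rt[:2,2].round(4))
if len(sys.argv)>3:
    a=list(map(float,sys.argv[1:4])); print('shift',(Rt.T@(np.r_[R@np.array(a[:2])/1e3+t,a[2]]-p)).round(4))
```

```text
(no output)
```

>>> {"api": "creep_tool", "payload": {"moves": [[[0,-0.04,-0.03,0,0,0,-0.06],[0,-0.08,-0.07,0,0,0,-0.12],[0,-0.12,-0.10,0,0,0,-0.18],[0,-0.16,-0.14,0,0,0,-0.24],[0,-0.20,-0.17,0,0,0,-0.3],[0,-0.24,-0.21,0,0,0,-0.36],[0,-0.28,-0.24,0,0,0,-0.42],[0,-0.32,-0.28,0,0,0,-0.48],[0,-0.36,-0.31,0,0,0,-0.55],[0,-0.39,-0.35,0,0,0,-0.625]]]}}

```text
clock: 1.1
tool_pos: [0.4573, 0.1315, 0.2386]
eef_rot: [-0.122, 0.993, 0.0, 0.0]
contact_force: [1.6, 1.3, -0.1]
opening: 0.113
finger_force: 0.0
```

```bash
python3 go.py 73 0 0.2
```

```text
now phot [ 29.7 197.3] z 0.2386 force in phot [1.9  0.86] -0.05
turn about tool z 0.0024 tilt [0.0008 0.0007]
shift [-0.0428 -0.1974  0.0386]
```

>>> {"api": "creep_tool", "payload": {"moves": [[[0,-0.01,-0.04,0,0,0,0],[0,-0.02,-0.08,0,0,0,0],[0,-0.03,-0.12,0,0,0,0],[0,-0.04,-0.16,0,0,0,0],[0,-0.043,-0.2,0,0,0,0],[0,-0.043,-0.2,0.03,0,0,0],[0,-0.043,-0.2,0.06,0,0,0],[0,-0.043,-0.2,0.06,0,0,0]]]}}

```text
clock: 1.9
tool_pos: [0.5428, -0.0514, 0.1754]
eef_rot: [-0.121, 0.993, 0.0, -0.004]
contact_force: [0.3, 0.5, -0.3]
opening: 0.005
finger_force: 0.0
```

```bash
python3 go.py 73 0 0.122
```

Run:
```python
from h import *
a=r.snapshot('scene')[120:240,205:375,::-1]; b=r.snapshot('top')[140:310,275:435,::-1]
cv2.imwrite('pics/m1.png',np.hstack([cv2.resize(a,(440,310),interpolation=cv2.INTER_CUBIC),cv2.resize(b,(292,310),interpolation=cv2.INTER_CUBIC)]))
```

```text
now phot [68.7 -0.8] z 0.1754 force in phot [0.38 0.45] -0.35
turn about tool z -0.001 tilt [-0.0079 -0.0001]
shift [-0.0047  0.0007  0.0534]
```

View pics/m1.png

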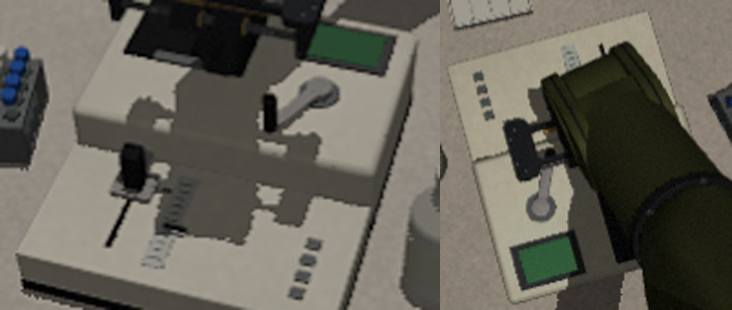

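The gripper is in the top of the scene half, with the lever still at home (post at about (270,110) in the crop). I'll check where the fingertip should project before lowering.

Run:
```python
from h import *
s=r.get_state(); p=s['tool_pos']; q=proj('scene',p)[0]; print(s['clock'],p,q,(q-[205,120])*[440/170,310/120], proj('top',p)[0])
a=r.snapshot('scene')[40:240,205:405,::-1]
cv2.imwrite('pics/m2.png',cv2.resize(a,(600,600),interpolation=cv2.INTER_CUBIC))
```

```text
2.0 [ 0.54545217 -0.05036623  0.17874288] [289.8022463  144.45181279] [219.4881669   63.16718304] [353.65794229 216.0992392 ]
```

View pics/m2.png

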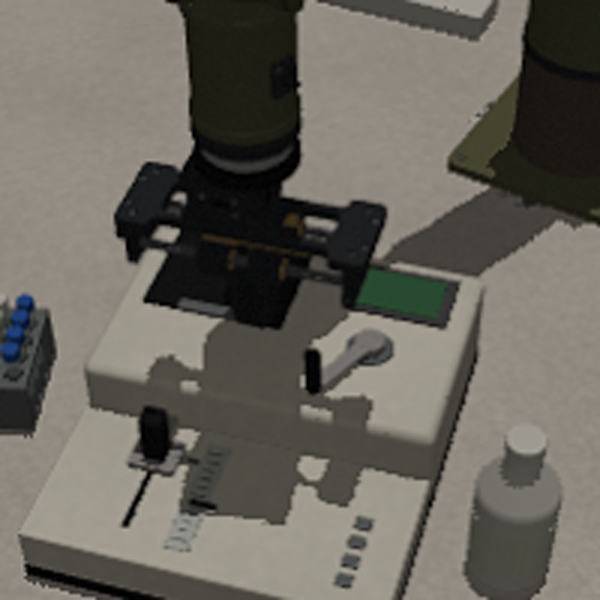

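The fingers are shut in the middle of the gripper, with their tip near (265,320) as predicted. The post at (313,370) is clear to its right. I'll lower and then push in +y.

>>> {"api": "creep_tool", "payload": {"moves": [[[0,-0.002,0,0.02,0,0,0],[0,-0.002,0,0.04,0,0,0],[0,-0.002,0,0.056,0,0,0],[0,-0.002,0,0.056,0,0,0],[0,-0.002,0,0.056,0,0,0]]]}}

```text
clock: 2.55
tool_pos: [0.5486, -0.0498, 0.124]
eef_rot: [-0.121, 0.993, -0.0, 0.001]
contact_force: [0.1, -0.4, 0.2]
opening: 0.006
finger_force: 0.0
```

```bash
python3 go.py 73 0 0.122
```

```text
now phot [74.7 -0.7] z 0.124 force in phot [ 0.03 -0.4 ] 0.21
turn about tool z 0.0 tilt [0.002  0.0001]
shift [0.0017 0.0007 0.002 ]
```

>>> {"api": "creep_tool", "payload": {"moves": [[[0,0,0.006,0,0,0,0],[0,0,0.012,0,0,0,0],[0,0,0.018,0,0,0,0],[0,0,0.024,0,0,0,0],[0,0,0.03,0,0,0,0],[0,0,0.036,0,0,0,0],[0,0,0.042,0,0,0,0],[0,0,0.042,0,0,0,0]]]}}

```text
clock: 3.35
tool_pos: [0.5375, -0.0081, 0.1228]
eef_rot: [-0.122, 0.993, 0.0, 0.0]
contact_force: [2.1, -0.2, 1.3]
opening: 0.001
finger_force: 0.8
```

```bash
python3 go.py 73 82 0.122
```

```text
now phot [73.9 42.4] z 0.1228 force in phot [ 1.98 -0.71] 1.3
turn about tool z 0.0011 tilt [0.     0.0007]
shift [0.0009 0.0396 0.0008]
```

>>> {"api": "creep_tool", "payload": {"moves": [[[0,0,0.006,0,0,0,0],[0,0,0.012,0,0,0,0],[0,0,0.018,0,0,0,0],[0,0,0.024,0,0,0,0],[0,0,0.03,0,0,0,0],[0,0,0.034,0,0,0,0],[0,0,0.034,0,0,0,0],[0,0,0.034,0,0,0,0]]]}}

```text
clock: 4.15
tool_pos: [0.5284, 0.023, 0.1224]
eef_rot: [-0.121, 0.993, -0.0, -0.001]
contact_force: [-0.5, -3.7, 0.0]
opening: 0.006
finger_force: 1.4
```

```bash
python3 go.py 73 82 0.122
```

Run:
```python
from h import *
a=r.snapshot('scene')[40:240,205:405,::-1]
cv2.imwrite('pics/m3.png',cv2.resize(a,(600,600),interpolation=cv2.INTER_CUBIC))
```

```text
now phot [72.7 74.9] z 0.1224 force in phot [-1.41 -3.51] 0.05
turn about tool z -0.0005 tilt [-0.0019 -0.001 ]
shift [-0.0003  0.0071  0.0004]
```

View pics/m3.png

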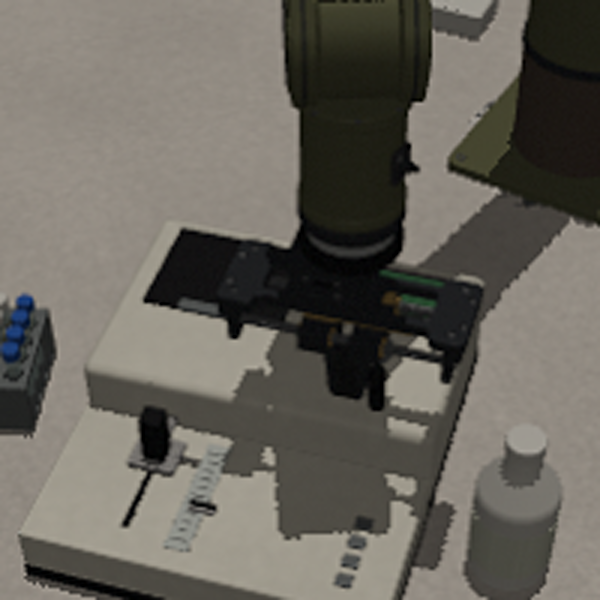

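The post at (376,385) sits against the right side of the shut fingers and the lever has swung well across. I'll push on in small steps until the force jumps at the stop.

>>> {"api": "creep_tool", "payload": {"moves": [[[0,0,0.003,0,0,0,0],[0,0,0.005,0,0,0,0],[0,0,0.005,0,0,0,0],[0,0,0.005,0,0,0,0]]]}}

```text
clock: 4.6
tool_pos: [0.5281, 0.0284, 0.1226]
eef_rot: [-0.121, 0.993, -0.0, -0.0]
contact_force: [-1.1, -2.8, -1.1]
opening: 0.009
finger_force: 1.6
```

```bash
python3 go.py
```

```text
now phot [73.6 80.1] z 0.1226 force in phot [-1.73 -2.5 ] -1.07
turn about tool z -0.0005 tilt [-0.0004 -0.0001]
```

>>> {"api": "creep_tool", "payload": {"moves": [[[0,0,0.003,0,0,0,0],[0,0,0.003,0,0,0,0],[0,0,0.003,0,0,0,0]]]}}

```text
clock: 4.9
tool_pos: [0.5274, 0.0306, 0.1226]
eef_rot: [-0.12, 0.993, -0.001, -0.0]
contact_force: [-1.0, -6.2, -0.8]
opening: 0.007
finger_force: 2.5
```

```bash
python3 go.py
```

```text
now phot [73.5 82.4] z 0.1226 force in phot [-2.5  -5.78] -0.78
turn about tool z -0.0011 tilt [-0.0003 -0.0012]
```

>>> {"api": "creep_tool", "payload": {"moves": [[[0,0,0.003,0,0,0,0],[0,0,0.003,0,0,0,0],[0,0,0.003,0,0,0,0]]]}}

```text
clock: 5.2
tool_pos: [0.5271, 0.031, 0.1227]
eef_rot: [-0.12, 0.993, -0.002, -0.0]
contact_force: [0.3, -10.0, -1.2]
opening: 0.006
finger_force: 4.9
```

```bash
python3 go.py
```

```text
now phot [73.3 82.9] z 0.1227 force in phot [-2.09 -9.84] -1.17
turn about tool z -0.0031 tilt [-0.0001 -0.0044]
```

The tool has stalled and the force has risen to 10 N, so the lever is on its stop. Now I'll back off, let it follow home and rise clear.

>>> {"api": "creep_tool", "payload": {"moves": [[[0,0,-0.012,0,0,0,0],[0,0,-0.024,0,0,0,0],[0,0,-0.036,0,0,0,0],[0,0,-0.048,0,0,0,0],[0,0,-0.06,0,0,0,0],[0,0,-0.072,0,0,0,0],[0,0,-0.084,0,0,0,0],[0,0,-0.096,0,0,0,0],[0,0,-0.105,0,0,0,0],[0,0,-0.105,0,0,0,0]]]}}

```text
clock: 6.2
tool_pos: [0.5522, -0.0696, 0.1226]
eef_rot: [-0.12, 0.993, -0.0, 0.0]
contact_force: [-0.1, 0.3, 0.3]
opening: 0.003
finger_force: 0.0
```

>>> {"api": "creep_tool", "payload": {"moves": [[[0,0,0,-0.03,0,0,0],[0,0,0,-0.06,0,0,0],[0,0,0,-0.08,0,0,0],[0,0,0,-0.08,0,0,0]]]}}

```text
clock: 6.6
tool_pos: [0.5537, -0.0666, 0.2053]
eef_rot: [-0.121, 0.993, -0.0, 0.003]
contact_force: [0.1, 0.6, -0.1]
opening: 0.004
finger_force: 0.0
```

```bash
python3 go.py 134 -70 0.2
```

Run:
```python
from h import *
T=r.snapshot('top'); S=r.snapshot('scene')
a=S[40:240,205:405,::-1]
cv2.imwrite('pics/m4.png',cv2.resize(a,(600,600),interpolation=cv2.INTER_CUBIC))
```

```text
now phot [ 75.7 -18.3] z 0.2053 force in phot [0.26 0.51] -0.13
turn about tool z 0.0005 tilt [0.0056 0.0006]
shift [-0.0583 -0.0518  0.0057]
```

View pics/m4.png

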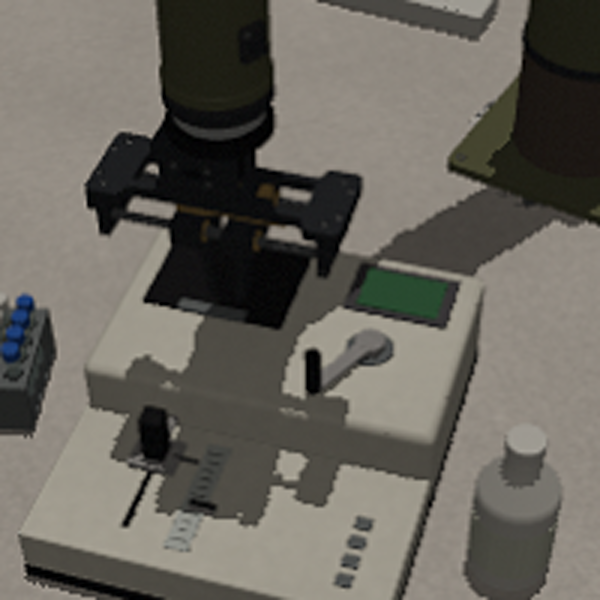

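The lever is back home, with the post at (313,370) exactly as before, and the grip and clip are untouched. Next I'll go over the grip with the fingers half open.

>>> {"api": "creep_tool", "payload": {"moves": [[[0.6,-0.02,-0.02,0,0,0,0],[0.6,-0.04,-0.04,0,0,0,0],[0.6,-0.056,-0.05,0,0,0,0],[0.6,-0.056,-0.05,0,0,0,0],[0.6,-0.056,-0.05,0.02,0,0,0],[0.6,-0.056,-0.05,0.05,0,0,0],[0.6,-0.056,-0.05,0.06,0,0,0],[0.6,-0.056,-0.05,0.06,0,0,0]]]}}

```text
clock: 7.5
tool_pos: [0.616, -0.1021, 0.1406]
eef_rot: [-0.121, 0.993, 0.001, -0.003]
contact_force: [-1.0, 0.1, -0.3]
opening: 0.599
finger_force: 0.0
```

```bash
python3 go.py 132 -69 0.075
```

```text
now phot [127.6 -67.7] z 0.1406 force in phot [-0.94  0.34] -0.32
turn about tool z 0.0006 tilt [-0.0055  0.0006]
shift [-0.0047 -0.0014  0.0655]
```

>>> {"api": "creep_tool", "payload": {"moves": [[[0.6,0,0,0.02,0,0,0],[0.6,0,0,0.04,0,0,0],[0.6,0,0,0.06,0,0,0],[0.6,0,0,0.065,0,0,0],[0.6,0,0,0.065,0,0,0],[0.6,0,0,0.065,0,0,0]]]}}

```text
clock: 8.1
tool_pos: [0.6192, -0.1026, 0.079]
eef_rot: [-0.121, 0.993, -0.0, 0.001]
contact_force: [-0.2, 0.2, -0.3]
opening: 0.601
finger_force: 0.0
```

```bash
python3 go.py 132 -69 0.075
```

```text
now phot [130.6 -68.9] z 0.079 force in phot [-0.16  0.24] -0.34
turn about tool z -0.0004 tilt [0.002  0.0001]
shift [-0.0014 -0.0001  0.004 ]
```

Well placed. Now close with 40 N.

>>> {"api": "creep_tool", "payload": {"moves": [[[0,0,0,0.003,0,0,0],[0,0,0,0.003,0,0,0],[0,0,0,0.003,0,0,0],[0,0,0,0.003,0,0,0],[0,0,0,0.003,0,0,0],[0,0,0,0.003,0,0,0]]], "squeeze": 40}}

```text
clock: 8.7
tool_pos: [0.6189, -0.1045, 0.075]
eef_rot: [-0.12, 0.993, -0.001, 0.0]
contact_force: [1.2, -5.4, 0.4]
opening: 0.221
finger_force: 40.0
```

```bash
python3 go.py 170 -69 0.075
```

```text
now phot [129.8 -70.7] z 0.075 force in phot [-0.11 -5.5 ] 0.38
turn about tool z -0.0014 tilt [ 0.0012 -0.0021]
shift [-0.0402  0.0018 -0.    ]
```

The grip is held at 0.221 opening, which is about 20 mm. I'll pull out 35 mm, easing the 2 mm side offset, then look.

>>> {"api": "creep_tool", "payload": {"moves": [[[0,-0.004,-0.002,0,0,0,0],[0,-0.009,-0.002,0,0,0,0],[0,-0.014,-0.002,0,0,0,0],[0,-0.019,-0.002,0,0,0,0],[0,-0.024,-0.002,0,0,0,0],[0,-0.029,-0.002,0,0,0,0],[0,-0.034,-0.002,0,0,0,0],[0,-0.035,-0.002,0,0,0,0],[0,-0.035,-0.002,0,0,0,0],[0,-0.035,-0.002,0,0,0,0]]]}}

```text
clock: 9.7
tool_pos: [0.6515, -0.0964, 0.0749]
eef_rot: [-0.121, 0.993, -0.0, -0.002]
contact_force: [-4.7, -2.8, 6.3]
opening: 0.225
finger_force: 40.0
```

```bash
python3 go.py 170 -69 0.075
```

Run:
```python
from h import *
T=r.snapshot('top')[...,::-1]; S=r.snapshot('scene')[...,::-1]
cv2.imwrite('pics/T5.png',T);cv2.imwrite('pics/S5.png',S)
a=cv2.resize(S[170:225,235:295],(480,440),interpolation=cv2.INTER_CUBIC); b=cv2.resize(T[155:210,330:370],(320,440),interpolation=cv2.INTER_CUBIC)
cv2.imwrite('pics/m5.png',cv2.convertScaleAbs(np.hstack([a,b]),alpha=1.5))
```

```text
now phot [163.4 -70.6] z 0.0749 force in phot [-5.2  -1.63] 6.26
turn about tool z -0.0004 tilt [-0.0031 -0.0006]
shift [-0.0066  0.0016 -0.0001]
```

View pics/m5.png

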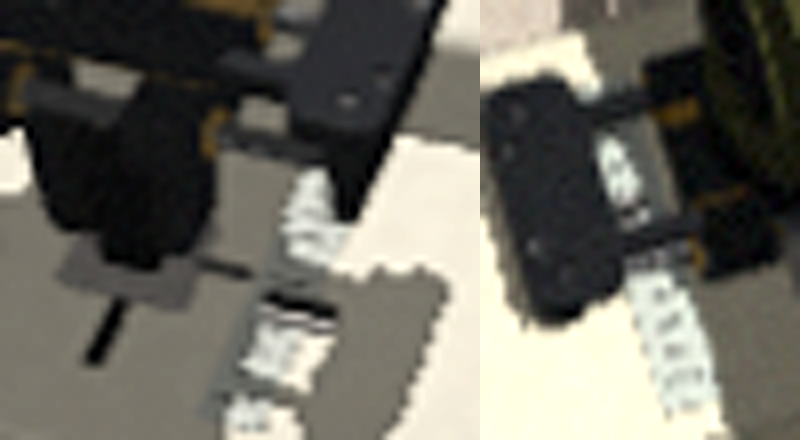

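The scene half shows the pointer tongue from (200,263) to (252,273), and the index line just beyond it from (268,297) to (335,318). In the top half the gripper hides the pointer. I'll work out the remaining gap from masks in the scene view, on the pointer and clip planes.

Run:
```python
from h import *
np.set_printoptions(precision=2,suppress=True)
th=.2427; R=np.array([[np.cos(th),-np.sin(th)],[np.sin(th),np.cos(th)]]); t=np.array([.4759,-.0671])
f=lambda n,uv,z:(plane(n,uv,z)[:2]-t)@R*1e3
c=lambda x,y:(235+(x+.5)/8-.5,170+(y+.5)/8-.5)
for nm,p,z in (('ptr root',(205,264),.062),('ptr mid',(228,268),.062),('ptr tip',(252,273),.062),('mark near',(268,299),.064),('mark mid',(301,307),.064),('mark far',(333,315),.064)): print(nm,f('scene',c(*p),z))
for nm,fn,n,box in (('mark','S5','scene',(266,203,280,213)),('ptr','S5','scene',(260,199,267,207)),('mark0','scene0','scene',(266,203,280,213)),('mark0','top0','top',(341,178,350,185)),('ptr0','top0','top',(357,190,362,197)),('ptr0','scene0','scene',(265,190,272,197))):
    x0,y0,x1,y1=box; g=cv2.imread(f'pics/{fn}.png')[y0:y1,x0:x1].max(2).astype(float)
    w=np.clip(np.percentile(g,50)*.75-g,0,None) ; ys,xs=np.mgrid[y0:y1,x0:x1]
    uv=((w*xs).sum()/w.sum(),(w*ys).sum()/w.sum()); print(fn,nm,np.array(uv),f(n,uv,.064 if 'mark' in nm else .062)); 
    if fn=='S5': print(g.astype(int))
```

```text
ptr root [166.45 -48.37]
ptr mid [165.97 -41.24]
ptr tip [165.76 -33.7 ]
mark near [175.24 -25.1 ]
mark mid [175.35 -14.73]
mark far [175.54  -4.68]
S5 mark [272.03 207.59] [174.46 -15.42]
[[ 69  78  72  73  71  67  69  75  86  91 143 172 170 168]
 [ 48  69  64  58  66  73  72  69  69  70  94 108 106 148]
 [ 75  73  72  65  58  53  43  60  70  75  81  80  78  96]
 [ 76  65  47  33  51  60  64  72  71  78  84  83  81  81]
 [ 73  58  25   6  20  27  30  39  47  64  80  84  83  81]
 [ 70  89 100  72  25  10   4   3  16  21  31  66  84  81]
 [ 69  73  80  89 113 127 125  93  31  21  19  63  83  83]
 [ 61  89 104  79  68  73  77  86 109 125  99  72  84  83]
 [ 67 119 135 112 128 143 132 100  70  73  74  79  82  82]
 [ 67 122 150 145 147 142 151 164 162 165 135  79  81  82]]
S5 ptr [262.39 202.71] [165.41 -43.14]
[[40 53 68 82 82 81 81]
 [48 63 77 82 82 82 81]
 [57 71 84 84 83 82 82]
 [38 45 61 73 79 84 83]
 [34 29 26 32 35 44 69]
 [71 72 63 50 32 27 48]
 [83 82 82 81 78 78 75]
 [83 83 83 83 84 83 76]]
scene0 mark0 [272.09 208.22] [176.23 -14.67]
top0 mark0 [346.09 181.27] [171.32 -15.36]
top0 ptr0 [359.28 194.28] [130.02 -38.84]
scene0 ptr0 [267.12 193.28] [134.43 -42.28]
```

>>> {"api": "creep_tool", "payload": {"moves": [[[0,-0.004,0,0,0,0,0],[0,-0.008,0,0,0,0,0],[0,-0.0085,0,0,0,0,0],[0,-0.0085,0,0,0,0,0],[0,-0.0085,0,0,0,0,0],[0,-0.0085,0,0,0,0,0]]]}}

```text
clock: 10.4
tool_pos: [0.6595, -0.0944, 0.0749]
eef_rot: [-0.121, 0.993, -0.0, -0.002]
contact_force: [-5.2, -2.0, 6.6]
opening: 0.223
finger_force: 40.0
```

```bash
python3 go.py
```

Run:
```python
from h import *
np.set_printoptions(precision=2,suppress=True)
S=np.mean([r.snapshot('scene').astype(float) for _ in range(4)],0)[...,::-1]; cv2.imwrite('pics/S6.png',S)
print(S.max(2)[198:216,256:282].astype(int))
a=cv2.resize(S[190:220,250:290].astype(np.uint8),(800,600),interpolation=cv2.INTER_CUBIC); cv2.imwrite('pics/m6.png',cv2.convertScaleAbs(a,alpha=1.5))
```

```text
now phot [171.6 -70.6] z 0.0749 force in phot [-5.57 -0.71] 6.58
turn about tool z -0.0004 tilt [-0.0037 -0.0006]
[[ 14  13  12   8  42  73  82  81  81  82  81  81  80  71 120 150 151 154
  128  55   9  10   4  97 155 168]
 [ 13  12  11  15  51  77  82  81  81  81  82  82  78 116 146 138 111  99
   81  36  14  11  27 134 169 168]
 [ 13  12   9  27  49  69  82  81  81  82  81  81  73 122 151 148 144 142
  128  94  59  20  94 155 170 167]
 [ 13  12  14  39  53  69  83  81  82  81  82  81  72 123 153 151 151 150
  148 144 134 145 163 167 167 166]
 [ 12  11  28  49  62  76  82  82  81  82  82  79  69  78 110 123 109 109
  135 149 153 163 167 166 165 166]
 [ 11  14  41  52  67  83  82  82  81  81  82  76  68 118 148 147 142 141
  145 139 151 166 165 165 164 166]
 [ 19  30  38  45  70  86  85  83  83  82  81  75  62  71 130 156 154 152
  150 153 163 167 166 166 165 165]
 [ 52  52  40  23  32  43  48  61  72  79  79  73  71  62  73  82  76
[... 548 characters left out ...]
6
  110  96  53  72  83  83  83  83]
 [ 64  76  84  83  83  83  84  79  71  67 120 150 132 111 128 142 132 100
   71  62  66  80  82  83  82  82]
 [ 80  81  82  82  82  82  84  77  70  67 123 154 148 145 147 142 151 164
  163 166 136  80  82  82  82  83]
 [ 81  81  82  82  82  82  81  74  70  60  97 124 136 148 148 125 139 169
  171 147  93  79  81  82  82  82]
 [ 81  81  83  83  83  82  79  72  70  65 116 133 131 147 138 144 163 168
  171 140  77  80  81  82  82  83]
 [ 82  82  83  83  83  81  75  71  68 118 152 149 146 147 130 142 168 170
  146  92  79  81  83  83  83  83]][ WARN:0@2.525] global loadsave.cpp:1063 imwrite_ Unsupported depth image for selected encoder is fallbacked to CV_8U.
```

View pics/m6.png

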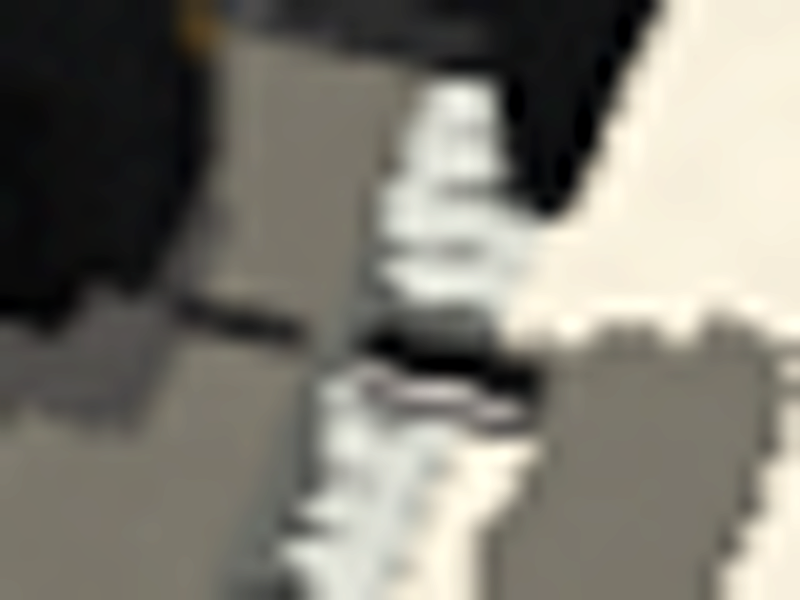

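The pointer runs from (180,303) to (300,332) in this crop, and the index line from (365,345) to (535,388). They are nearly collinear. I'll put numbers on it, allowing for the 2 mm height difference.

Run:
```python
from h import *
np.set_printoptions(precision=2,suppress=True)
th=.2427; R=np.array([[np.cos(th),-np.sin(th)],[np.sin(th),np.cos(th)]]); t=np.array([.4759,-.0671])
f=lambda n,uv,z:(plane(n,uv,z)[:2]-t)@R*1e3
S=cv2.imread('pics/S6.png').max(2).astype(float)
for nm,cols,(a,b),z,bg in (('ptr',range(260,265),(203,209),.062,70),('mark',range(269,276),(204,211),.064,50)):
    o=[]
    for u in cols:
        v=np.arange(a,b); w=np.clip(bg-S[a:b,u],0,None); o.append(f('scene',(u,(w*v).sum()/w.sum()),z))
    o=np.array(o); print(nm,o[:,0],'median x',np.median(o[:,0]),'y',o[0,1],o[-1,1])
```

```text
ptr [174.6  174.73 174.25 174.36 174.54] median x 174.53527411085014 y -45.828105641385065 -35.73624674916718
mark [173.85 174.94 175.17 174.66 174.21 174.57 175.04] median x 174.65944769421876 y -23.240577439192414 -7.811994589339635
```

The two agree within about 0.2 mm, and the top-view estimate of travel (41.3 mm against 41.8 mm pulled) confirms it. I'll let it settle and hand in.

>>> {"api": "creep_tool", "payload": {"moves": [[[0,0,0,0,0,0,0],[0,0,0,0,0,0,0],[0,0,0,0,0,0,0]]]}}

```text
clock: 10.9
tool_pos: [0.6595, -0.0944, 0.075]
eef_rot: [-0.121, 0.993, -0.0, -0.002]
contact_force: [-4.6, -1.9, 6.5]
opening: 0.223
finger_force: 40.0
```

```bash
python3 go.py; python3 -c "
from plant import r
print(r.finish_job())"
```

```text
now phot [171.6 -70.6] z 0.075 force in phot [-4.91 -0.74] 6.51
turn about tool z -0.0004 tilt [-0.0036 -0.0006]
the job is handed in; nothing more can be done
None
```

I swung the filter lever to its stop and it sprang back home. The carriage is held at the index, with pointer and line about 0.1 mm apart by camera (limit 4 mm), and I handed the job in at about 11 s; no verdict was returned.

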